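Load a marbled sample plaque under the jig's spring clip

TASK

Load the marbled sample plaque into the painting jig: with one fingertip press the spring clip's long thumb bar down and keep it down, while the other fingertip pushes the plaque by its upright lip along the channel, under the raised jaw, until it is fully home against the end stop. Do not let the jaw come down on the painted face before the plaque is home; then let go of the bar so that the jaw closes on the plaque, and move clear. Touch and push only: do not lift the plaque, and leave the other things on the table where they are.

Things in the scene. Friction and masses are not known exactly. Their poses are not given: they have to be found in the camera images.
- jig: Fixed plywood base plate (x -165..60, y -44..98, 12 mm thick) with a channel along its x. Origin: on the table under the channel's centre line; x = the way the plaque is pushed, y = across, towards the thumb bar, z up. Channel floor at z 12 mm, side rails at y +-31..37 mm, top at z 18 mm. At x -45..-25 two small ears (top z 25 mm) reach over the plaque's long edges to y +-26 mm.
- stop (a point): Point on the channel floor at the end stop's face: jig x +40, y 0, z 12 mm; axes as the jig's. The stop is an aluminium bar across the channel, top 32 mm above the table. The home plaque's front end touches it; its origin is then at jig x -5 mm.
- lip (a point): Centre of the rear face (facing away from the stop) of the upright wooden lip across the plaque's rear end: 45 mm behind the plaque's origin, 20 mm above its underside, axes as the plaque's. The lip is 10 mm thick and 44 mm wide (y +-22 mm); its top is 32 mm above the plaque's underside, 44 mm above the table.
- plaque: Loose wooden sample plaque with a marbled top, 90 (x) x 60 (y) x 8 mm plus the lip, about 0.12 kg, lying in the channel with its axes along the jig's. It starts short of the jaw, its origin at jig x -72..-54 mm. Origin: centre of its underside (12 mm above the table).
- clip (a joint): Opening of the spring clip in rad: 0 = jaw shut on the channel floor, its end face blocking the plaque; 0.36 = fully open. The jaw (jig x 0..24 mm) clears the plaque above 0.22, with 5 mm to spare at 0.32, and rests on it at about 0.19. Pressing the thumb bar down opens it: about 3.5 N at the bar's middle to start, 8 N when open. It springs shut when let go.
- bar_mid (a point): Middle of the top of the clip's thumb bar: a steel strip 140 mm long (jig x -160..-20) and 26 mm wide (jig y about 58..84), beside the channel. Press it anywhere along its length; a fingertip can slide along it. Top about 40 mm above the table when shut, 30 mm when open, so a fingertip holding it open is lower than the top of the plaque's lip.
- jar: Glass paint jar, diameter 56, height 75 mm, beside the jig; leave alone. Origin: centre of its underside.
- brush: Paint brush 200 mm long lying beside the jig; leave alone.
- sandblock: Cork sanding block 70 x 45 x 28 mm beside the jig; leave alone. Origin: centre of its underside.
- cup: White cup, diameter 80, height 90 mm; leave alone. Origin: centre of its underside.
- board: Bare wooden sample board 120 x 90 x 10 mm lying on the table, without lip; leave alone.
- tin: Metal tin, diameter 80, height 100 mm; leave alone. Origin: centre of its underside.
- scraper: Spatula 200 mm long with a dark wooden handle; leave alone.
Not all that is in view belongs to the job. Leave any green look-alike of the plaque alone.

How it is judged (in metres and radians):
On the way, in this order (a step that is already met when the one before it is completed fails the run):
1. the clip is held open while the plaque is still short of the jaw (value of joint clip above 0.22 rad and x of plaque in the frame of jig below -0.04 m), for 0.05 s.
2. the plaque is home against the end stop with the clip still held open (value of joint clip above 0.22 rad and x of plaque in the frame of jig above -0.009 m), for 0.05 s.
At the end, for the whole second after the job is handed in: The plaque lies flat in the channel, home within 4 mm of the end stop and at rest, and the released clip's jaw rests on it (clip at 0.15 to 0.23 rad, pressing with more than 1 N) (x of plaque in the frame of jig between -0.009 and -0.002 m and y of plaque in the frame of jig between -0.003 and 0.003 m and z of plaque in the frame of jig below 0.0145 m and angle between plaque's own z axis and vertical below 0.04 rad and value of joint clip between 0.15 and 0.23 rad and contact force between clip and plaque above 1 N and linear speed of plaque below 0.01 m/s); the robot touches nothing.
It fails at once if the plaque is lifted (over 15 mm) or tipped (z of plaque in the frame of jig above 0.027 m or angle between plaque's own z axis and vertical above 0.3 rad).
It fails at once if the jaw comes down on the painted face before the plaque is home (x of plaque in the frame of jig between -0.038 and -0.01 m and contact force between clip and plaque above 1.5 N).
It fails at once if another thing on the table is moved (over 20 mm) (distance of any of jar, brush, sandblock, cup, board, tin, scraper from where it was at the start of the episode above 0.02 m).
It also fails if it takes over 42 s, if anything falls off the work surface, if the arm or the gripper's body presses on something with over 40 N, if the wrist force passes 120 N, or if a joint passes its speed limit or range.

ROBOT

A 6-joint arm with a two-finger parallel gripper is mounted at the origin on the work surface. World frame = base frame: x ahead of the robot, y to its left, z up, the work surface at z = 0. Lengths are in mm, angles in rad, forces in N, time in s.
With the tool pointing down it reaches from about 400 to 925 mm from the base axis. Payload 12.5 kg.
Tool frame: the origin (TCP) lies between the finger pads; the fingertips stand 14 mm ahead of it and the grasp point (between the pads) lies 5 mm behind it; x points along the fingers, y is the direction in which the jaws open and shut, and the axes are right-handed (so a half turn about x gives the same grasp; the last joint's range is limited). The gripper opens to 95 mm and grips with 3 to 60 N. Pads are 20 mm wide; open, the fingers measure 119 mm over their backs; the gripper's body (75 mm by 180 mm) begins 59 mm behind the grasp point.
Start: joints at [1.177, 0.491, 1.559, -0, 1.092, -0.106], TCP at [177.384, 599.316, 228.661] pointing down, gripper open.
Joint ranges: [-3.1, 3.1], [-0.84, 2.19], [0.05, 2.79], [-1.13, 4.28], [0.06, 2.93], [-2.69, 2.69]. Speed limits (rad/s): [2.22, 2.22, 2.79, 3.14, 3.14, 3.14].

INTERFACE

Orientations are given as [roll, pitch, yaw] about the fixed x, y, z axes, in that order (R = Rz(yaw) Ry(pitch) Rx(roll)).
In Python, from cell import env, cams gives the robot as it stands.
- The arm moves only by the tool carry_out, never from a script. Its arguments are lists of equal length, an entry for each row: "grip": the closure, from -1 (fully open) to 1 (shut); "linear": the shift along the tool's x, y, z scaled (see below), a list of three; "turn": the turn about the tool's x scaled (see below). In form: {"grip": [grip, ...], "linear": [[tx, ty, tz], ...], "turn": [turn, ...]}. A call has 1 to 5 rows; each row shifts and turns the commanded pose from where the row before left it, along the tool's axes as they then stand; what a row does not reach is not made up. The controller multiplies each number of a shift by 0.5 m and each number of a turn by 180 degrees. A row lasts 1/10 s, in which the tool goes at most 50 mm and 8.59 degrees, less where a joint would pass 70% of its speed; a pose out of reach is approached as far as the arm can. A call with a number of a shift or a turn outside -1 to 1 is refused whole. A call with a gripper value outside its range is refused whole. The fingers move at their own pace and stop on an object; the grip force is fixed at half the most. Time passes only in rows, so rows that do not move let the fingers close. It gives the time, the measured TCP pose, the force and the opening at its end, in the units of the state.
- env.state(): the state, without advancing time (a new reading comes with each control period).
- cams.read_camera(name): name is "side" or "top" or "wrist"; returns the picture (400x640x3 uint8, blue, green, red); there is no depth.
- cams.camera_info(name): a dict with "fx", "fy", "cx", "cy" (pixels), "view" (4x4, takes a point from world to camera coordinates). Camera axes: x right, y down, z forward; pixel columns grow to the right and rows downward; lengths in mm; the calibration is good to about 2 mm. A picture is of the moment at which its call begins: read the wrist's pose just before it. camera_info takes no time and is no camera call; for the wrist camera it gives the pose at the moment of the call.
- env.job_done(): hands the job in, once; it reports no verdict.
The state is a dict: "t": time; "joints": joint angles; "qvel": joint speeds; "tau": joint torques, N m; "eef_pos": TCP position; "tcp_rot": TCP orientation; "ft_force": force on the tool from outside, world axes, zero at the start; "moment": the same for the moment, N m; "opening": opening from 0.0 (shut) to 1.0 (fully open).
Only numpy, scipy, OpenCV 4.12 (cv2) and the standard library are available. Lean on these libraries where they do the work, as an engineer would, in place of code of your own. Each camera call takes 0.05 s, during which the arm holds its last target. There are 200 camera calls.

## Working session

There is one attempt and no reset: what is moved stays moved. The work goes in short steps, Python scripts to look and compute and a tool call to move; the robot and the scene stay as the last step left them, time stands still between calls to the robot, and variables do not carry over. Pictures are saved under pics/ and viewed, about 8 in all and at most 12, crops included, and the job is handed in when it is done.

Besides the shell and the picture viewer there is one more tool, called after "Call:" in YAML: its name, and indented under it one key for each argument. carry_out: Moves the arm, as the interface text tells. Shifts and turns lie within -1 to 1; 1 stands for 0.5 m of shift or 180 degrees of turn. Its arguments: {"type":"object","properties":{"grip":{"type":"array"},"linear":{"type":"array"},"turn":{"type":"array"}},"required":["grip","linear","turn"]}

```bash
ls; mkdir -p pics; python3 - <<'E'
from cell import env,cams
import cv2,numpy as np
s=env.state();print({k:np.round(v,3).tolist() for k,v in s.items()})
for n in ("top","side"):
    im=cams.read_camera(n);cv2.imwrite(f"pics/{n}0.png",im)
    i=cams.camera_info(n);print(n,i["fx"],i["cx"],i["cy"],np.round(i["view"],3).tolist())
E
```

```text
pics
{'t': 0.0, 'joints': [1.177, 0.492, 1.559, -0.0, 1.092, -0.106], 'qvel': [0.0, 0.001, -0.0, 0.0, -0.001, -0.001], 'tau': [-0.0, -61.265, -25.818, 0.069, 0.048, -0.0], 'eef_pos': [177.291, 599.092, 228.071], 'tcp_rot': [-1.668, 1.57, -1.956], 'ft_force': [-0.029, -0.62, 0.287], 'moment': [-0.02, 0.001, -0.031], 'opening': 1.002}
top 441.7305235265381 312.6921775597085 195.26127688311743 [[-0.025, -0.999, 0.024, 9.508], [-0.998, 0.023, -0.067, 527.037], [0.066, -0.026, -0.997, 1273.942], [0.0, 0.0, 0.0, 1.0]]
side 365.77712688139695 319.1891605653456 208.1182497638466 [[0.85, -0.526, -0.013, -471.466], [-0.403, -0.635, -0.659, 255.295], [0.338, 0.566, -0.752, 1038.142], [0.0, 0.0, 0.0, 1.0]]
```

View pics/top0.png

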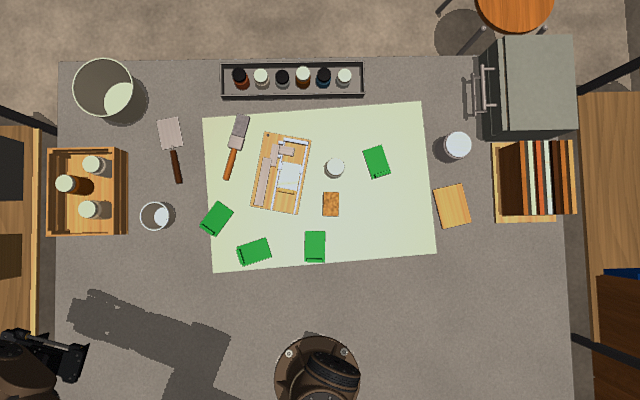

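View pics/side0.png

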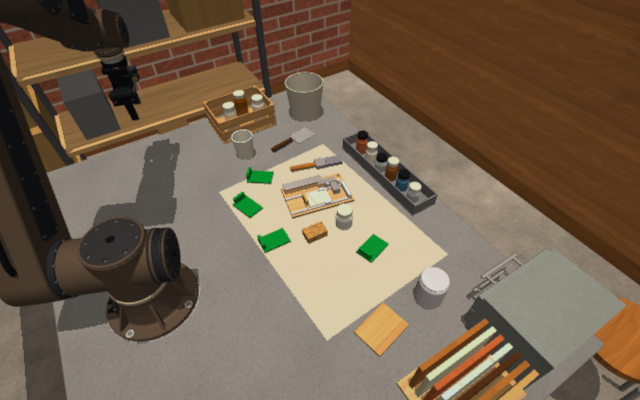

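The top view shows the jig at about (280,173), its push direction up in the image (world +x) and the bar on its left (+y). The side view agrees. Next I'll measure the jig roughly.

```bash
cat > h.py <<'E'
import numpy as np,cv2
from cell import env,cams
def ray(info,px,z):
    V=np.array(info["view"]);R=V[:3,:3];c=-R.T@V[:3,3]
    d=R.T@np.array([(px[0]-info["cx"])/info["fx"],(px[1]-info["cy"])/info["fy"],1])
    return c+d*(z-c[2])/d[2]
def proj(info,p):
    V=np.array(info["view"]);q=V[:3,:3]@np.array(p)+V[:3,3]
    return np.array([info["fx"]*q[0]/q[2]+info["cx"],info["fy"]*q[1]/q[2]+info["cy"]])
E
python3 - <<'E'
from h import *
im=cv2.imread("pics/top0.png");i=cams.camera_info("top")
hsv=cv2.cvtColor(im,cv2.COLOR_BGR2HSV);c=hsv[120:225,240:320]
m=((c[...,0]>8)&(c[...,0]<22)&(c[...,1]>70)).astype(np.uint8)
m[:, :8]=0
n,l,st,ce=cv2.connectedComponentsWithStats(m);print(st)
pts=np.argwhere(m)[:,::-1]
k=[j for j in range(1,n) if st[j,4]>60 and st[j,0]>5]
pts=np.argwhere(np.isin(l,k))[:,::-1].astype(np.float32)+[240,120]
r=cv2.minAreaRect(pts.astype(np.float32));b=cv2.boxPoints(r);print(r,b)
for p in b:print(np.round(ray(i,p,12),1))
cv2.imwrite("pics/topc.png",cv2.resize(im[120:225,235:345],None,fx=5,fy=5,interpolation=cv2.INTER_CUBIC))
E
```

```text
[[   0    0   80  105 6628]
 [  10   12   41   78  905]
 [  52   17   19   78  185]
 [  42   21   24   24  313]
 [  39   52    1    1    1]
 [  59   56    1    3    3]
 [  58   61    1    3    3]
 [  57   67    1    1    1]
 [  33   68   24   26  360]
 [  57   69    1    1    1]]
((280.16607666015625, 172.69357299804688), (48.384944915771484, 75.9234619140625), 10.713123321533203) [[249.33852 205.49646]
 [263.45203 130.89633]
 [310.99365 139.89069]
 [296.88013 214.49081]]
[501.8 182.6  12. ]
[721.5 137.6  12. ]
[691.8  -2.3  12. ]
[472.2  44.4  12. ]
```

View pics/topc.png

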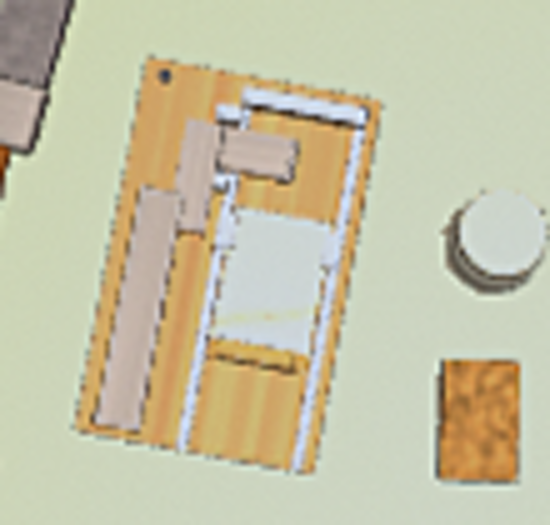

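The crop shows the jig's corners, the bar at left, the marbled plaque with its lip at about (255,358) in the crop, and the jaw at (255,155). Next I'll work out the tool moves.

```bash
cat >> h.py <<'E'
from scipy.spatial.transform import Rotation as Ro
O=np.array([642.8,53.6]);YAW=np.arctan2(137.6-182.6,721.5-501.8)
u=np.array([np.cos(YAW),np.sin(YAW)]);v=np.array([-u[1],u[0]])
def j2w(x,y,z):return np.r_[O+x*u+y*v,z]
def w2j(p):d=np.array(p[:2])-O;return np.array([d@u,d@v,*p[2:3]])
def toolR(s):return Ro.from_euler('xyz',s["tcp_rot"]).as_matrix()
E
python3 - <<'E'
from h import *
s=env.state();R=toolR(s);print(R.round(3),np.degrees(YAW))
yt=R[:,1]; a=np.degrees(np.arctan2(yt[1],yt[0]));print("tool y heading",a,"jig y",np.degrees(YAW)+90)
t=j2w(-130,35.5,228);d=t-s["eef_pos"];print(t,"tool delta m/0.5",R.T@d/500)
E
```

```text
[[-0.     0.284  0.959]
 [-0.001  0.959 -0.284]
 [-1.    -0.001 -0.   ]] -11.575490372543346
tool y heading 73.51279622288345 jig y 78.42450962745666
[522.5674369  114.46362435 228.        ] tool delta m/0.5 [ 9.00027586e-04 -7.33430320e-01  9.37268816e-01]
```

Call:
carry_out:
  grip: [-0.24,-0.24,-0.24,-0.24,-0.24]
  linear:
    - [0,-0.049,0.0625]
    - [0,-0.049,0.0625]
    - [0,-0.049,0.0625]
    - [0,-0.049,0.0625]
    - [0,-0.049,0.0625]
  turn: [0,0,0,0,0]

```text
t: 0.6
eef_pos: [293.0, 436.1, 228.5]
tcp_rot: [-2.001, 1.57, -2.289]
ft_force: [-0.0, 0.3, -0.5]
opening: 0.649
```

Call:
carry_out:
  grip: [-0.24,-0.24,-0.24,-0.24,-0.24]
  linear:
    - [0,-0.049,0.0625]
    - [0,-0.049,0.0625]
    - [0,-0.049,0.0625]
    - [0,-0.049,0.0625]
    - [0,-0.049,0.0625]
  turn: [0,0,0,0,0]

```text
t: 1.1
eef_pos: [408.1, 274.2, 228.5]
tcp_rot: [-2.816, 1.571, -3.104]
ft_force: [0.6, 0.5, 0.0]
opening: 0.622
```

Call:
carry_out:
  grip: [-0.24,-0.24,-0.24,-0.24,-0.24]
  linear:
    - [0,-0.049,0.0625]
    - [0,-0.049,0.0625]
    - [0,-0.049,0.0625]
    - [0,-0.049,0.0625]
    - [0,-0.049,0.0625]
  turn: [0,0,0,0,-0.027]

```text
t: 1.6
eef_pos: [523.2, 112.3, 228.5]
tcp_rot: [2.981, 1.57, 2.779]
ft_force: [0.8, 0.5, 0.9]
opening: 0.624
```

```bash
python3 - <<'E'
from h import *
s=env.state();R=toolR(s);print(s["t"],s["eef_pos"],w2j(s["eef_pos"]),s["opening"],s["ft_force"])
print("y heading",np.degrees(np.arctan2(R[1,1],R[0,1])))
i=cams.camera_info("wrist");im=cams.read_camera("wrist");cv2.imwrite("pics/w1.png",im)
import json;json.dump({k:np.array(i[k]).tolist() for k in("fx","fy","cx","cy","view")},open("w1.json","w"))
for n,p in dict(O=(0,0,12),c1=(-165,98,12),c2=(60,98,12),c3=(60,-44,12),c4=(-165,-44,12),bar=(-90,71,40)).items():print(n,proj(i,j2w(*p)).round(0))
E
```

```text
1.6 [523.19376515 112.32796261 228.46881538] [-128.95787107   33.53345342  228.46881538] 0.6237442239656354 [0.75102365 0.49412956 0.89926465]
y heading 78.39289560712871
O [297. 258.]
c1 [367. 148.]
c2 [360. 291.]
c3 [270. 292.]
c4 [261. 149.]
bar [347. 208.]
```

View pics/w1.png

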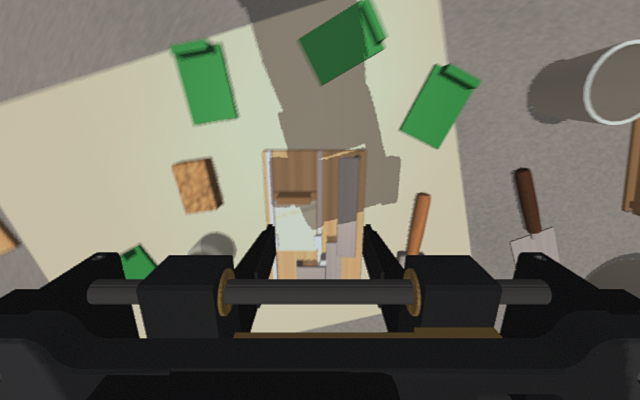

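The wrist view agrees with the projected jig: its rear corners appear at about (265,150) and (366,147), against predicted (261,149) and (367,148). The lip is at about (295,198). I'll descend to just above the bar.

Call:
carry_out:
  grip: [-0.24,-0.24,-0.24,-0.24,-0.24]
  linear:
    - [0.08,0.004,-0.006]
    - [0.08,0,0]
    - [0.08,0,0]
    - [0.08,0,0]
    - [0.01,0,0]
  turn: [0,0,0,0,0]

```text
t: 2.15
eef_pos: [518.0, 116.2, 60.0]
tcp_rot: [-2.853, 1.564, -3.056]
ft_force: [-0.3, -0.4, 0.6]
opening: 0.619
```

```bash
python3 - <<'E'
from h import *
s=env.state();print(s["t"],w2j(s["eef_pos"]),s["opening"],s["ft_force"])
i=cams.camera_info("wrist");im=cams.read_camera("wrist");im2=cams.read_camera("side")
a=cv2.resize(im2[160:230,260:370],(800,509),interpolation=cv2.INTER_CUBIC)
cv2.imwrite("pics/w2.png",im);cv2.imwrite("pics/s2.png",a)
E
```

```text
2.15 [-134.82738846   36.30980608   59.97772912] 0.6191749127380121 [-0.28592643 -0.43007142  0.56321285]
```

View pics/w2.png

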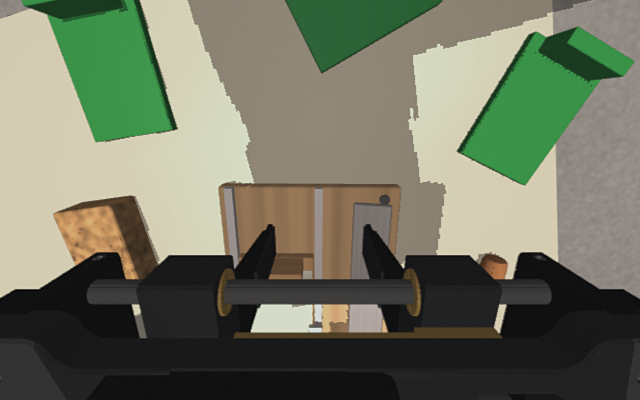

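View pics/s2.png

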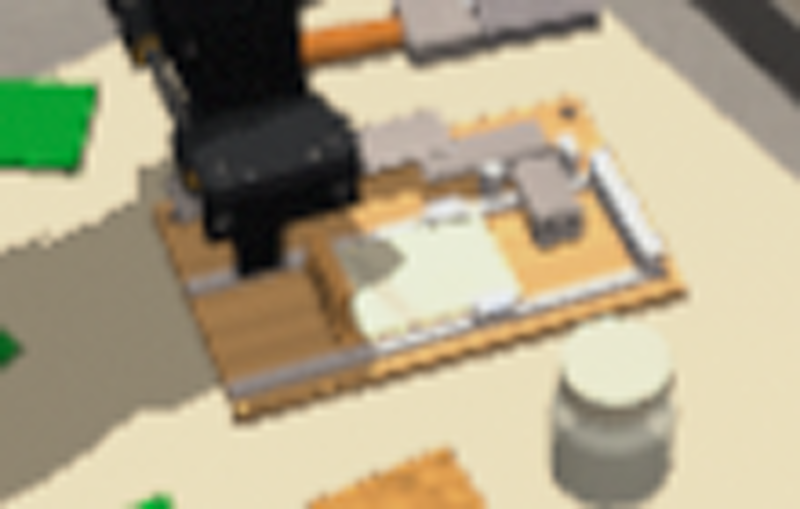

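The fingertips are at (270,228), over the channel centre and behind the lip, and at (368,228), over the bar. There is a clear gap to the lip, so I'll press gradually.

Call:
carry_out:
  grip: [-0.24,-0.24,-0.24]
  linear:
    - [0.014,0,0]
    - [0.008,0,0]
    - [0,0,0]
  turn: [0,0,0]

```text
t: 2.55
eef_pos: [520.7, 116.6, 53.5]
tcp_rot: [0.381, 1.569, 0.178]
ft_force: [0.9, 0.8, 3.5]
opening: 0.618
```

Call:
carry_out:
  grip: [-0.24,-0.24,-0.24]
  linear:
    - [0.004,0,0]
    - [0.004,0,0]
    - [0,0,0]
  turn: [0,0,0]

```text
t: 2.85
eef_pos: [520.8, 117.0, 49.5]
tcp_rot: [0.504, 1.568, 0.301]
ft_force: [0.8, 4.0, 7.8]
opening: 0.619
```

Call:
carry_out:
  grip: [-0.24,-0.24,-0.24]
  linear:
    - [0.003,0,0]
    - [0,0,0]
    - [0,0,0]
  turn: [0,0,0]

```text
t: 3.15
eef_pos: [520.9, 117.1, 48.3]
tcp_rot: [0.521, 1.568, 0.318]
ft_force: [-0.2, 4.7, 7.8]
opening: 0.619
```

Call:
carry_out:
  grip: [-0.24,-0.24,-0.24]
  linear:
    - [0.003,0,0]
    - [0,0,0]
    - [0,0,0]
  turn: [0,0,0]

```text
t: 3.45
eef_pos: [521.0, 117.3, 46.9]
tcp_rot: [0.555, 1.567, 0.352]
ft_force: [0.8, 6.3, 9.3]
opening: 0.616
```

Call:
carry_out:
  grip: [-0.24,-0.24,-0.24]
  linear:
    - [0.002,0,0]
    - [0,0,0]
    - [0,0,0]
  turn: [0,0,0]

```text
t: 3.75
eef_pos: [521.0, 117.4, 45.9]
tcp_rot: [0.568, 1.567, 0.365]
ft_force: [0.2, 8.0, 9.3]
opening: 0.624
```

```bash
python3 - <<'E'
from h import *
s=env.state();print(s["t"],w2j(s["eef_pos"]),s["opening"],s["ft_force"])
im2=cams.read_camera("side")
cv2.imwrite("pics/s3.png",cv2.resize(im2[160:230,260:370],(800,509),interpolation=cv2.INTER_CUBIC))
E
```

```text
3.75 [-132.12629068   38.02341395   45.91162706] 0.6240667630874548 [0.24076951 8.01400114 9.33336688]
```

View pics/s3.png

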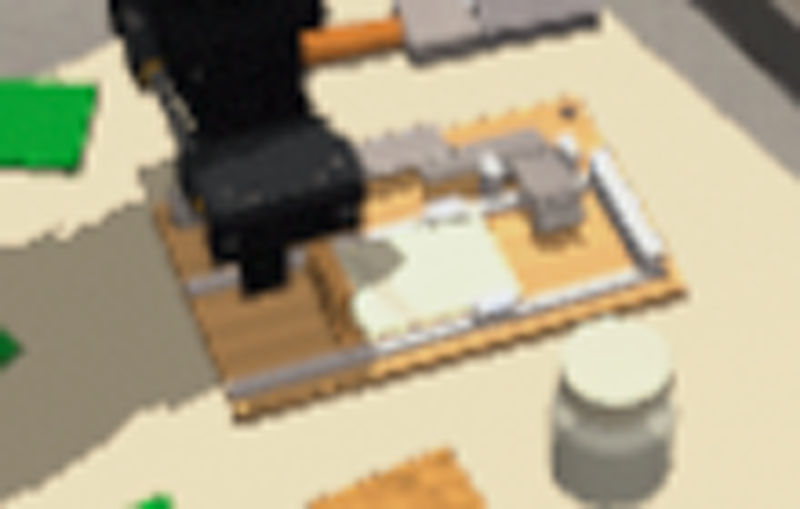

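The jaw is visibly raised, its lower edge at about (545,230) with its shadow underneath, and the plaque hasn't moved. I'll press a little more for margin, up to the hard stop.

Call:
carry_out:
  grip: [-0.24,-0.24,-0.24]
  linear:
    - [0.002,0,0]
    - [0,0,0]
    - [0,0,0]
  turn: [0,0,0]

```text
t: 4.1
eef_pos: [521.0, 117.4, 44.9]
tcp_rot: [0.581, 1.567, 0.378]
ft_force: [-0.1, 8.7, 10.4]
opening: 0.62
```

Call:
carry_out:
  grip: [-0.24,-0.24,-0.24]
  linear:
    - [0.002,0,0]
    - [0,0,0]
    - [0,0,0]
  turn: [0,0,0]

```text
t: 4.4
eef_pos: [521.1, 117.5, 44.0]
tcp_rot: [0.579, 1.567, 0.376]
ft_force: [0.4, 8.7, 10.4]
opening: 0.621
```

Call:
carry_out:
  grip: [-0.24,-0.24,-0.24,-0.24,-0.24]
  linear:
    - [0,0,0.01]
    - [0,0,0.01]
    - [0,0,0.01]
    - [0,0,0.01]
    - [0,0,0]
  turn: [0,0,0,0,0]

```text
t: 4.9
eef_pos: [537.7, 112.9, 43.9]
tcp_rot: [-3.001, 1.567, 3.08]
ft_force: [-11.3, 2.9, 20.9]
opening: 0.62
```

Call:
carry_out:
  grip: [-0.24,-0.24,-0.24,-0.24,-0.24]
  linear:
    - [0,0,0.008]
    - [0,0,0.008]
    - [0,0,0.008]
    - [0,0,0.008]
    - [0,0,0]
  turn: [0,0,0,0,0]

```text
t: 5.4
eef_pos: [553.2, 109.7, 43.9]
tcp_rot: [-3.003, 1.567, 3.078]
ft_force: [-13.1, 3.4, 20.3]
opening: 0.619
```

```bash
python3 - <<'E'
from h import *
s=env.state();R=toolR(s);print(s["t"],w2j(s["eef_pos"]),s["opening"],s["ft_force"],R[:,0],np.degrees(np.arctan2(R[1,1],R[0,1])))
im2=cams.read_camera("side")
cv2.imwrite("pics/s4.png",cv2.resize(im2[160:230,260:370],(800,509),interpolation=cv2.INTER_CUBIC))
E
```

```text
5.4 [-99.00458114  36.99358522  43.9113188 ] 0.6190451929737832 [-13.06683316   3.41973997  20.34248299] [-4.05781237e-03  2.57933819e-04 -9.99991734e-01] 78.42443529854205
```

View pics/s4.png

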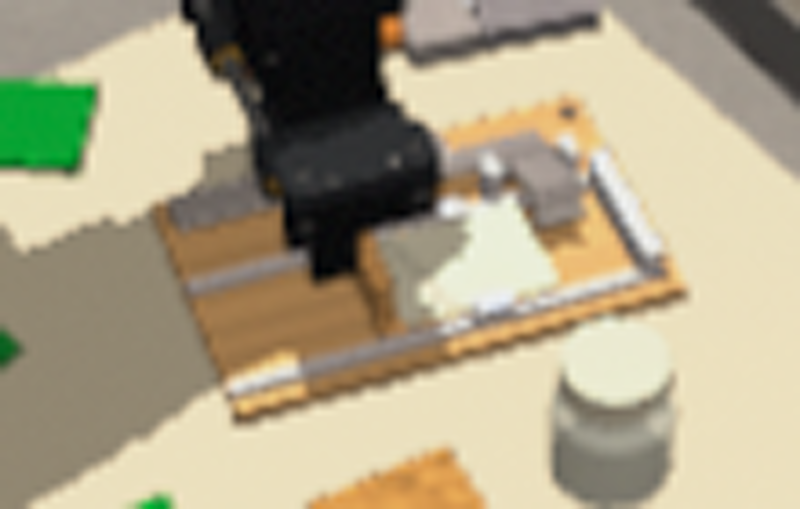

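The plaque is advancing ahead of the finger. Its front edge, at about (555,285), is now nearing the raised jaw, so I'll continue.

Call:
carry_out:
  grip: [-0.24,-0.24,-0.24,-0.24,-0.24]
  linear:
    - [0,0,0.008]
    - [0,0,0.008]
    - [0,0,0.008]
    - [0,0,0.008]
    - [0,0,0]
  turn: [0,0,0,0,0]

```text
t: 5.95
eef_pos: [568.9, 106.5, 44.0]
tcp_rot: [-3.03, 1.567, 3.051]
ft_force: [-13.1, 3.6, 21.0]
opening: 0.622
```

Call:
carry_out:
  grip: [-0.24,-0.24,-0.24,-0.24,-0.24]
  linear:
    - [0,0,0.008]
    - [0,0,0.008]
    - [0,0,0.008]
    - [0,0,0.008]
    - [0,0,0]
  turn: [0,0,0,0,0]

```text
t: 6.45
eef_pos: [584.6, 103.4, 44.0]
tcp_rot: [-3.042, 1.567, 3.039]
ft_force: [-14.0, 3.1, 20.2]
opening: 0.624
```

Call:
carry_out:
  grip: [-0.24,-0.24,-0.24]
  linear:
    - [0,0,0.004]
    - [0,0,0.004]
    - [0,0,0]
  turn: [0,0,0]

```text
t: 6.75
eef_pos: [588.5, 102.6, 44.0]
tcp_rot: [-3.057, 1.567, 3.024]
ft_force: [-12.9, 3.8, 20.2]
opening: 0.624
```

Call:
carry_out:
  grip: [-0.24,-0.24,-0.24]
  linear:
    - [0,0,0.004]
    - [0,0,0]
    - [0,0,0]
  turn: [0,0,0]

```text
t: 7.05
eef_pos: [590.6, 102.1, 44.1]
tcp_rot: [-3.073, 1.567, 3.008]
ft_force: [-12.1, 3.2, 19.2]
opening: 0.623
```

Call:
carry_out:
  grip: [-0.24,-0.24,-0.24]
  linear:
    - [0,0,0.003]
    - [0,0,0]
    - [0,0,0]
  turn: [0,0,0]

```text
t: 7.35
eef_pos: [591.2, 102.0, 44.0]
tcp_rot: [-3.035, 1.565, 3.046]
ft_force: [-16.1, 4.3, 21.2]
opening: 0.622
```

Call:
carry_out:
  grip: [-0.24,-0.24,-0.24]
  linear:
    - [0,0,0.003]
    - [0,0,0]
    - [0,0,0]
  turn: [0,0,0]

```text
t: 7.65
eef_pos: [591.3, 101.9, 44.0]
tcp_rot: [-3.014, 1.562, 3.067]
ft_force: [-22.6, 6.3, 25.5]
opening: 0.618
```

```bash
python3 - <<'E'
from h import *
s=env.state();print(s["t"],w2j(s["eef_pos"]),s["opening"],s["ft_force"])
im2=cams.read_camera("side");t=cams.read_camera("top")
a=cv2.resize(im2[160:230,260:370],(800,509),interpolation=cv2.INTER_CUBIC)
cv2.imwrite("pics/s5.png",a)
E
```

```text
7.65 [-60.13187515  37.01909295  43.96641537] 0.6182709363844906 [-22.59173436   6.28774784  25.54850103]
```

View pics/s5.png

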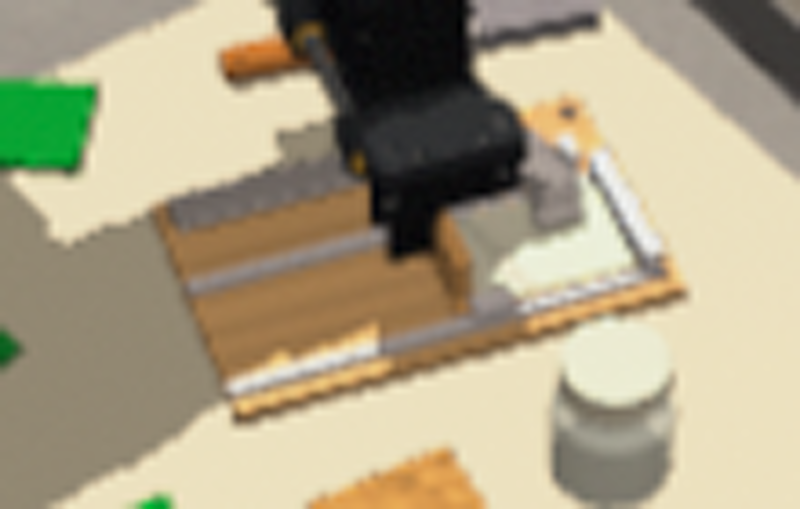

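The position stalled at jig x -60 while the force rose, and the picture shows the plaque against the stop, so it is home. I'll back off slightly so the finger leaves the lip, then rise.

Call:
carry_out:
  grip: [-0.24,-0.24,-0.24]
  linear:
    - [0,0,-0.006]
    - [0,0,-0.006]
    - [0,0,0]
  turn: [0,0,0]

```text
t: 8.05
eef_pos: [590.5, 102.2, 44.4]
tcp_rot: [0.257, 1.567, 0.054]
ft_force: [0.1, 0.5, 9.9]
opening: 0.619
```

Call:
carry_out:
  grip: [-0.24,-0.24,-0.24,-0.24,-0.24]
  linear:
    - [-0.01,0,0]
    - [-0.01,0,0]
    - [-0.03,0,0]
    - [-0.08,0,0]
    - [-0.08,0,0]
  turn: [0,0,0,0,0]

```text
t: 8.55
eef_pos: [588.9, 102.1, 148.4]
tcp_rot: [-2.943, 1.569, 3.138]
ft_force: [1.1, -0.0, 0.2]
opening: 0.617
```

Call:
carry_out:
  grip: [-0.24,-0.24,-0.24,-0.24,-0.24]
  linear:
    - [-0.08,0,-0.05]
    - [0,0,-0.09]
    - [0,0,-0.09]
    - [0,0,0]
    - [0,0,0]
  turn: [0,0,0,0,0]

```text
t: 9.05
eef_pos: [476.6, 125.6, 188.3]
tcp_rot: [0.411, 1.57, 0.209]
ft_force: [-0.1, 0.3, 0.1]
opening: 0.62
```

```bash
python3 - <<'E'
from h import *
s=env.state();print(s["t"],s["eef_pos"],s["opening"],s["ft_force"])
im2=cams.read_camera("side");t=cams.read_camera("top")
a=cv2.resize(im2[160:230,260:370],(500,318),interpolation=cv2.INTER_CUBIC)
b=cv2.resize(t[120:225,240:320],(300,394),interpolation=cv2.INTER_CUBIC)
o=np.zeros((394,800,3),np.uint8);o[:318,:500]=a;o[:,500:]=b
cv2.imwrite("pics/s6.png",o)
E
```

```text
9.05 [476.56674434 125.58942066 188.34278542] 0.620399384564423 [-0.12986273  0.28026671  0.14589702]
```

View pics/s6.png

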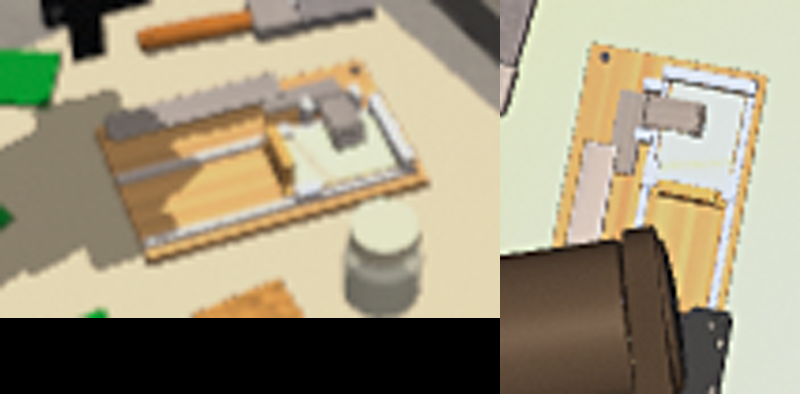

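Both views show the plaque against the stop with the jaw down on it. The arm is clear, with wrist force near zero. I'm handing in.

```bash
python3 -c "
from cell import env
print(env.job_done())"
```

```text
the job is handed in; nothing more can be done
None
```

The plaque is loaded in the jig and the job is handed in. The arm was clear at about 9 s on the robot's clock.

- **Pressing the bar:** one fingertip pressed the thumb bar down to about 30 mm above the table, which should be fully open. The clip angle itself could not be read. Before the push began, the side picture showed the jaw raised.
- **Pushing the plaque:** the other fingertip pushed the lip until the tool stopped at jig x -60 mm, where the force along the push rose from 13 to 23 N. That is where the plaque should be home, with its origin at about -5 mm.
- **Letting go:** I backed off the lip, rose straight up and moved clear.

In the last side and top pictures the plaque sits against the end stop with the jaw resting on it. The jar, and the part of the scraper in the picture, are where they were. Wrist force was near zero (about 0.3 N), so the arm touches nothing.

None of my checks failed or disagreed. The jaw's holding force and the plaque's final position were not measured directly; I judged them from the pictures and the tool's stopping point. The cup, board and tin were outside the last pictures, and the arm never went near them.

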